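Set out the titration place

ROBOT

A 6-joint arm with a two-finger parallel gripper is mounted at the origin on the work surface. World frame = base frame: x ahead of the robot, y to its left, z up, the work surface at z = 0. Lengths are in m, angles in degrees, forces in N, time in s.
With the tool pointing down it reaches from about 0.35 to 0.875 m from the base axis. Payload 4.2 kg.
Tool frame: the origin (TCP) lies midway between the tips of the shut fingers; the grasp point (between the pads) lies 19 mm behind it (r.pinch_z is the distance from the TCP to the grasp point, in m); z points along the fingers, y is the line along which they close (so a half turn about z gives the same grasp; the last joint's range is limited). The gripper opens to 87 mm and grips with 3 to 60 N. Pads are 19 mm wide; open, the fingers measure 117 mm over their backs; the gripper's body (75 mm by 190 mm) begins 51 mm behind the grasp point.
Start: joints at [91.192, 22.042, 0.453, 0, -68.411, -14.817], TCP at [0.147, 0.607, 0.223] pointing down, gripper open.
Joint ranges: [-179.83, 179.83], [-69.29, 118.12], [-61.27, 80.66], [-181.25, 117.63], [-171.15, -9.14], [-177.46, 177.46]. Speed limits (degrees/s): [159.86, 159.86, 180, 180, 180, 180].

INTERFACE

Orientations are given as a 3x3 rotation matrix whose columns are the frame's x, y, z axes.
In Python, from station import r, imaging, models gives the robot as it stands. The module is installed in compiled form; this text tells all that it offers.
- The arm moves only by the tool apply_moves, never from a script. Its argument "moves" is a list of rows, each a list of 2 entries, a list of its own where there are three numbers: the shift along the tool's x, y, z in m, then the turn about the tool's z in degrees. A call has 1 to 5 rows; each row shifts and turns the commanded pose from where the row before left it, along the tool's axes as they then stand; what a row does not reach is not made up. A row lasts 1/12 s, in which the tool goes at most 41.7 mm and 7.16 degrees, less where a joint would pass 70% of its speed; a pose out of reach is approached as far as the arm can. A call is refused whole if a number of a shift passes 0.0417 or a number of a turn 7.16, either way. A call with a gripper value outside its range is refused whole. "hand" is the finger opening in m, from 0 to 0.087, set as the call begins (left out, the last holds). The fingers move at their own pace and stop on an object; the grip force is fixed at half the most. Time passes only in rows, so rows that do not move let the fingers close. It gives the time, the measured TCP pose, the force, the opening and the grip force at its end, in the units of the state.
- r.sense(): the state, without advancing time (a new reading comes with each control period).
- imaging.capture(name): name is "scene" or "top" or "wrist"; returns a dict with "frame" (420x560x3 uint8, blue, green, red), "intrinsics" (3x3 intrinsics, pixels), "eye" and "orientation" of the camera in the world. Camera axes: x right, y down, z forward; pixel columns grow to the right and rows downward; lengths in m; the calibration is good to about 2 mm. A picture is of the moment at which its call begins. There is no depth.
- r.finish_job(): hands the job in; it is judged then, once.
Trained networks look in a picture, given as the dict that the camera call returned (one of the last four; its "shot" number tells which), for a name from the list of things; names that differ only in an ending like _2 or _b are one class to them, and where a whole thing is asked for, a point or a joint stands for the part that bears it (a point fixed in the world has none). Each returns a list of dicts, best first, with "confidence" (0 to 1); they miss things now and then, are a little off and sometimes report something else, mostly with a low value. They report only what shows in the picture. A call takes as long as a camera call.
- models.cut_out(picture, target): "region" (420x560 bool, what is visible of it) and "extent" ([left, top, width, height] as shares, 0 to 1, of the picture: columns of its width, rows of its height, round what is visible of it).
- models.place_of(picture, target): "at" ([column, row] as shares, 0 to 1, of the picture: columns of its width, rows of its height: a listed point, or the origin of a listed thing).
The state is a dict: "time_s": time; "joints": joint angles; "joint_velocities": joint speeds; "effort": joint torques, N m; "tcp_pos": TCP position; "ee_rot": TCP orientation; "wrist_force": force on the tool from outside, world axes, zero at the start; "moment": the same for the moment, N m; "gripper_width": opening from 0.0 (shut) to 1.0 (fully open); "gripper_force": force on a finger pad.
Only numpy, scipy, OpenCV 4.12 (cv2) and the standard library are available. Lean on these libraries where they do the work, as an engineer would, in place of code of your own. Each camera call takes 0.05 s, during which the arm holds its last target. There are 200 camera calls.

TASK

Set this lab bench out for the next titration: stand the conical flask in the middle of the stirrer's round plate and, only once it is standing there by itself, push the small rubber stopper fully home into its neck. Stand the empty steel beaker in the middle of the balance pan, and stand the amber indicator bottle on the bench midway between the flask's plate and the balance pan, in line with them. Everything ends upright and let go, and the big stopper, the steel dish and the white jar stay where they are.

Things in the scene. Friction and masses are not known exactly. Their poses are not given: they have to be found in the camera images.
- flask: Conical flask of whitish plastic, loose, standing upright, 120 mm high. The cone is 66 mm across at the foot, narrowing to a 32 mm neck at 78 mm height; the neck is a straight tube from 78 to 120 mm (outside 32 mm, bore 25 mm, 42 mm deep). About 0.15 kg. Grip it by the neck. Origin: centre of its underside, z up.
- stopper: Small black rubber stopper, loose, upright, 40 mm high: plug 21 mm wide (16 at its foot), 16 mm long; above its flat shoulder a round head 36 mm wide, z 16 to 40 mm, 2 mm wider all round than the flask neck: grip only the head, tips above the shoulder. 2 mm play in the neck. Fully home: shoulder on the rim, origin 104 mm above the flask's. Origin: centre of the plug's foot, z up.
- beaker: Open stainless steel beaker, loose, upright, 50 mm across at the rim, a little narrower below, 65 mm high, empty, about 0.11 kg. Grip it across the outside about 45 mm up. Origin: centre of its underside.
- indicator: Amber glass bottle with a pale label and a black cap, loose, upright, body 42 mm across, 85 mm high in all with shoulders tapering to the cap over the upper third; about 0.13 kg. Grip the body about 40 mm above the bench. Origin: centre of its underside.
- stirrer_plate (a point): Centre of the top face of the aluminium plate (110 mm across, 55 mm above the bench) on the grey magnetic stirrer, a fixed box 140 by 120 mm and 47 mm high. z up; x points to the stirrer's rear, away from its black knob; the plate centre lies 15 mm behind the housing's centre.
- balance_pan (a point): Centre of the top face of the round steel pan (100 mm across, 55 mm above the bench) on the white balance, a fixed box 150 by 130 mm and 40 mm high with a green display in front. Pan and stirrer plate stand side by side about 320 mm apart; either may be the left one. x points to its rear; the pan lies 15 mm behind the housing's centre.
- big_stopper: The big stopper, not to be used: plain black rubber cone, 48 mm across below, 60 mm above, 36 mm high. Leave it. Origin: centre of its underside.
- dish: Low open steel dish, 72 mm across, 22 mm high. Leave it. Origin: centre of its underside.
- jar: White plastic screw jar with white lid, 50 mm across, 55 mm high. Leave it. Origin: centre of its underside.

How it is judged (in metres and radians):
On the way, in this order (a step that is already met when the one before it is completed fails the run):
1. the flask stands by itself on the stirrer plate, still unstoppered (horizontal distance between flask and stirrer_plate below 0.015 m and z of flask in the frame of stirrer_plate between -0.004 and 0.004 m and linear speed of flask below 0.02 m/s and angle between flask's own z axis and vertical below 0.1 rad and contact force between the fingers and flask below 0.2 N and distance between stopper and flask above 0.12 m), for 0.2 s.
2. the small stopper is fully home in the neck of the flask on the plate, and let go (horizontal distance between stopper and flask below 0.006 m and z of stopper in the frame of flask between 0.098 and 0.108 m and linear speed of each of stopper, flask below 0.02 m/s and angle between each of stopper, flask's own z axis and vertical below 0.1 rad and contact force between the fingers and stopper below 0.2 N and horizontal distance between flask and stirrer_plate below 0.015 m and z of flask in the frame of stirrer_plate between -0.004 and 0.004 m and contact force between the fingers and flask below 0.2 N), for 0.2 s.
At the end, for the whole second after the job is handed in: Flask upright within 15 mm of the plate's centre, small stopper home in its neck (shoulder within 4 mm of the rim); beaker upright within 15 mm of the pan's centre; amber bottle upright on the bench within 16 mm of midway between plate and pan; all let go and at rest (all of step 2 and horizontal distance between beaker and balance_pan below 0.015 m and z of beaker in the frame of balance_pan between -0.004 and 0.004 m and linear speed of each of beaker, indicator below 0.02 m/s and angle between each of beaker, indicator's own z axis and vertical below 0.1 rad and contact force between the fingers and beaker below 0.2 N and horizontal distance between indicator and stirrer_plate below 0.178 m and horizontal distance between indicator and balance_pan below 0.178 m and x of indicator in the frame of stirrer_plate between -0.016 and 0.016 m and height (world z) of indicator below 0.005 m and contact force between the fingers and indicator below 0.2 N); the robot touches nothing.
It fails at once if the big stopper is moved by more than 30 mm or tipped (distance of big_stopper from where it was at the start of the episode above 0.03 m or angle between big_stopper's own z axis and vertical above 0.5 rad).
It fails at once if the dish is moved by more than 30 mm or tipped (distance of dish from where it was at the start of the episode above 0.03 m or angle between dish's own z axis and vertical above 0.5 rad).
It fails at once if the jar is moved by more than 30 mm or tipped (distance of jar from where it was at the start of the episode above 0.03 m or angle between jar's own z axis and vertical above 0.5 rad).
It also fails if it takes over 120 s, if anything falls off the work surface, if the arm or the gripper's body presses on something with over 40 N, if the wrist force passes 120 N, or if a joint passes its speed limit or range.

## Working session

There is one attempt and no reset: what is moved stays moved. The work goes in short steps, Python scripts to look and compute and a tool call to move; the robot and the scene stay as the last step left them, time stands still between calls to the robot, and variables do not carry over. Pictures are saved under pics/ and viewed, at most 14 in all, crops included, and the job is handed in when it is done.

Besides the shell and the picture viewer there is one more tool, called after "Call:" as a command line: name --argument value ..., lists and objects as JSON in quotes. apply_moves: Moves the arm, as the interface text tells. Its arguments: {"type":"object","properties":{"moves":{"type":"array"},"hand":{"type":"number"}},"required":["moves"]}

```bash
mkdir -p pics
cat > h.py <<'E'
import numpy as np, cv2
from station import r, imaging, models
def ray(p,at):
    K=np.array(p["intrinsics"]);R=np.array(p["orientation"]);h,w=p["frame"].shape[:2]
    d=R@np.linalg.inv(K)@np.array([at[0]*w,at[1]*h,1.0]);return np.array(p["eye"]),d/np.linalg.norm(d)
def onz(p,at,z):
    e,d=ray(p,at);return e+d*(z-e[2])/d[2]
def px(p,X):
    K=np.array(p["intrinsics"]);R=np.array(p["orientation"]);c=K@(R.T@(np.array(X)-np.array(p["eye"])));return c[:2]/c[2]
E
python3 - <<'E'
from h import *
np.set_printoptions(precision=4,suppress=True)
print(r.sense()["ee_rot"],r.pinch_z)
Z=dict(flask=0,stopper=0,beaker=0,indicator=0,stirrer_plate=.055,balance_pan=.055,big_stopper=0,dish=0,jar=0)
for n in("top","scene"):
    p=imaging.capture(n);cv2.imwrite(f"pics/{n}0.png",p["frame"]);print(n,p["eye"],np.array(p["orientation"])[:,2])
    for t,z in Z.items():
        for q in models.place_of(p,t)[:2]:
            print(t,round(q["confidence"],2),np.array(q["at"])*[560,420],onz(p,q["at"],z))
E
```

```text
[[ 0.9718 -0.2358 -0.0005]
 [-0.2358 -0.9718 -0.0021]
 [ 0.      0.0022 -1.    ]] 0.0187
top [0.3616 0.015  1.1635] [ 0.1424 -0.0106 -0.9898]
flask 0.95 [389.592 243.39 ] [ 0.4304 -0.3199  0.    ]
stopper 0.54 [390.6   244.608] [ 0.4269 -0.3226  0.    ]
stopper 0.52 [396.424 187.11 ] [ 0.5917 -0.3505  0.    ]
beaker 0.53 [276.584 245.994] [ 0.4316 -0.0006  0.    ]
beaker 0.17 [333.816 255.906] [ 0.3995 -0.1606  0.    ]
indicator 0.79 [156.408 247.212] [0.4372 0.3371 0.    ]
stirrer_plate 0.96 [217.    174.804] [0.628  0.1584 0.055 ]
stirrer_plate 0.56 [333.704 163.884] [ 0.6507 -0.1641  0.055 ]
balance_pan 0.76 [330.792 164.388] [ 0.6494 -0.1559  0.055 ]
big_stopper 0.68 [155.008 187.992] [0.607  0.3434 0.    ]
dish 0.72 [335.72  257.502] [ 0.3949 -0.1658  0.    ]
jar 0.73 [215.992 254.688] [0.4118 0.17   0.    ]
scene [1.0391 0.0091 0.7809] [-0.5941  0.0102 -0.8043]
flask 0.91 [140.392 197.988] [ 0.4267 -0.3194  0.    ]
stopper 0.61 [110.096 258.216] [ 0.5989 -0.3548  0.    ]
beaker 0.69 [264.096 200.088] [ 0.4365 -0.0076  0.    ]
indicator 0.77 [403.872 197.82 ] [0.4327 0.3457 0.    ]
stirrer_plate 0.96 [341.488 253.008] [0.6225 0.1584 0.055 ]
balance_pan 0.86 [189.896 267.582] [ 0.6537 -0.1592  0.055 ]
big_stopper 0.64 [426.216 256.2  ] [0.6013 0.3615 0.    ]
dish 0.97 [203.112 190.386] [ 0.4036 -0.1638  0.    ]
jar 0.6 [328.328 193.914] [0.4183 0.1558 0.    ]
jar 0.23 [201.6   187.488] [ 0.3939 -0.1686  0.    ]
```

View pics/top0.png

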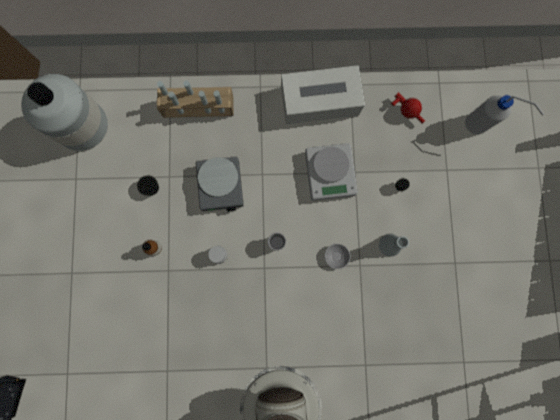

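View pics/scene0.png

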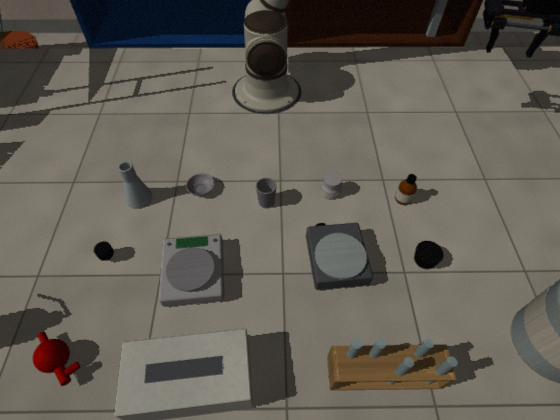

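The pictures show all listed things. In the top view (px): stirrer plate (217,176), pan (331,164), flask (390,244), small stopper (402,185), beaker (277,242), bottle (151,247), big stopper (148,186), jar (217,255) and dish (336,257). The networks agree with this, apart from one false stopper hit in the top view, on the flask. I'll square the tool to the world axes and head for the amber bottle first.

Call:
apply_moves --moves '[[[0,0,0],-6.8],[[0,0,0],-6.8],[[0.028,0.028,0],0],[[0.028,0.028,0],0],[[0.028,0.028,0],0]]' --hand 0.087

```text
time_s: 1.42
tcp_pos: [0.2315, 0.5225, 0.2223]
ee_rot: [[1.0, 0.001, 0.0], [0.001, -1.0, -0.0], [0.0, 0.0, -1.0]]
wrist_force: [1.2, 0.4, -0.2]
gripper_width: 1.001
gripper_force: 0.0
```

Call:
apply_moves --moves '[[[0.028,0.028,0],0],[[0.028,0.028,0],0],[[0.028,0.028,0],0],[[0.028,0.028,0],0],[[0.028,0.028,0],0]]'

```text
time_s: 1.83
tcp_pos: [0.3721, 0.3818, 0.2229]
ee_rot: [[1.0, 0.0, 0.0], [0.0, -1.0, 0.001], [0.0, -0.001, -1.0]]
wrist_force: [1.5, 0.3, -0.6]
gripper_width: 1.002
gripper_force: 0.0
```

Call:
apply_moves --moves '[[[0.028,0.028,0],0],[[0.028,0.014,0],0],[[0,0,0],0]]'

```text
time_s: 2.08
tcp_pos: [0.4306, 0.3385, 0.2227]
ee_rot: [[1.0, -0.006, 0.001], [-0.006, -1.0, -0.0], [0.001, 0.0, -1.0]]
wrist_force: [0.6, 0.4, 0.5]
gripper_width: 0.995
gripper_force: 0.0
```

```bash
cat >> h.py <<'E'
np.set_printoptions(precision=4,suppress=True)
def look(name,things):
    p=imaging.capture("wrist");s=r.sense();cv2.imwrite(f"pics/{name}.png",p["frame"])
    print("tcp",s["tcp_pos"],"eye",p["eye"],"fwd",np.array(p["orientation"])[:,2],"J",np.array(s["joints"]))
    for t,z in things.items():
        for q in models.place_of(p,t)[:2]: print(t,round(q["confidence"],2),np.array(q["at"])*[560,420],onz(p,q["at"],z))
        for q in models.cut_out(p,t)[:1]: e=np.array(q["extent"]);print("  box",e*[560,420,560,420],round(q["confidence"],2))
    return p
E
python3 -c "
from h import *
look('w1',dict(indicator=0,jar=0,stirrer_plate=.055))"
```

```text
tcp [0.429  0.3396 0.2225] eye [0.5057 0.3373 0.3858] fwd [-0.2735  0.0023 -0.9619] J [ 55.355   14.4697 -10.5898   0.013  -64.9325  34.3544]
indicator 0.62 [278.488 175.392] [0.4384 0.3381 0.    ]
  box [255.304 161.616  35.28   39.9  ] 0.91
jar 0.82 [417.2   192.696] [0.4151 0.1608 0.    ]
  box [396.816 176.988  62.888  49.896] 0.8
  box [389.984   0.    139.72   95.298] 0.78
```

View pics/w1.png

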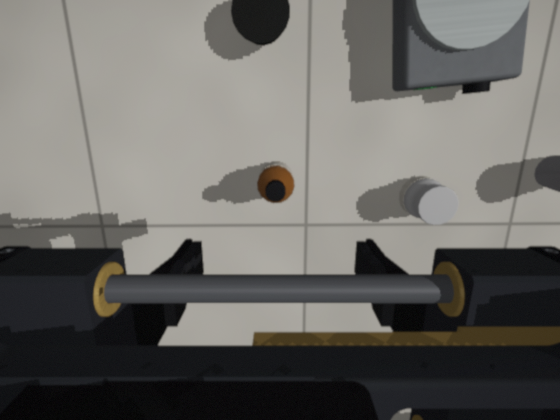

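The bottle's amber body centres near px (276,184) and its cap near (275,191). I'll check both against the network's origin.

```bash
python3 -c "
from h import *
p=imaging.capture('wrist')
S=np.array([560,420])
for c,z in(((275,191),.085),((276,184),.05)): print(onz(p,np.array(c)/S,z))
for z in (0,.05,.085): print(z,px(p,[.438,.339,z]))
R=np.array(r.sense()['ee_rot']);print(R)
"
```

```text
[0.433  0.3451 0.085 ]
[0.433  0.3444 0.05  ]
0 [280.6467 172.0554]
0.05 [280.8873 179.5037]
0.085 [281.1005 186.1079]
[[ 1.      0.0014  0.    ]
 [ 0.0014 -1.      0.0002]
 [ 0.     -0.0002 -1.    ]]
```

Call:
apply_moves --moves '[[[0.005,-0.004,0.04],0],[[0,0,0.041],0],[[0,0,0.041],0],[[0,0,0.041],0],[[0,0,0.038],0]]'

```text
time_s: 2.9
tcp_pos: [0.4313, 0.3456, 0.0199]
ee_rot: [[1.0, 0.001, 0.0], [0.001, -1.0, 0.0], [0.0, -0.0, -1.0]]
wrist_force: [0.3, -0.7, -1.4]
gripper_width: 0.996
gripper_force: 0.0
```

Call:
apply_moves --moves '[[[0,0,0],0],[[0,0,0],0],[[0,0,0],0],[[0,0,0],0],[[0,0,0],0]]' --hand 0.0

```text
time_s: 3.32
tcp_pos: [0.4332, 0.347, 0.0244]
ee_rot: [[1.0, 0.0, 0.003], [0.0, -1.0, 0.005], [0.003, -0.005, -1.0]]
wrist_force: [0.0, -1.1, 0.3]
gripper_width: 0.706
gripper_force: 0.0
```

Call:
apply_moves --moves '[[[0,0,0],0],[[0,0,0],0],[[0,0,0],0],[[0,0,0],0],[[0,0,0],0]]'

```text
time_s: 3.73
tcp_pos: [0.4321, 0.345, 0.0225]
ee_rot: [[1.0, -0.0, 0.0], [-0.0, -1.0, -0.0], [0.0, 0.0, -1.0]]
wrist_force: [-1.5, -2.1, 6.0]
gripper_width: 0.471
gripper_force: 30.0
```

Call:
apply_moves --moves '[[[0,0,-0.036],0],[[0,0,-0.036],0],[[0,0,-0.038],0],[[0.02,0.034,0],0],[[0.02,0.034,0],0]]'

```text
time_s: 4.15
tcp_pos: [0.4732, 0.2794, 0.1346]
ee_rot: [[1.0, 0.004, 0.005], [0.004, -1.0, 0.006], [0.005, -0.006, -1.0]]
wrist_force: [0.6, -0.9, -1.4]
gripper_width: 0.475
gripper_force: 30.0
```

Call:
apply_moves --moves '[[[0.021,0.035,0],0],[[0.021,0.035,0],0],[[0.021,0.035,0],0],[[0.021,0.035,0],0],[[0.021,0.035,0],0]]'

```text
time_s: 4.57
tcp_pos: [0.5775, 0.1005, 0.1313]
ee_rot: [[1.0, -0.0, -0.0], [-0.0, -1.0, 0.0], [-0.0, -0.0, -1.0]]
wrist_force: [-0.3, 1.5, 0.4]
gripper_width: 0.472
gripper_force: 30.0
```

Call:
apply_moves --moves '[[[0.021,0.035,0],0],[[0.02,0.034,0],0],[[0.02,0.034,0],0],[[0,0,0],0],[[0,0,0],0]]'

```text
time_s: 4.98
tcp_pos: [0.6381, -0.0029, 0.1303]
ee_rot: [[1.0, -0.005, -0.001], [-0.005, -1.0, 0.0], [-0.001, -0.0, -1.0]]
wrist_force: [-0.8, 1.0, -1.2]
gripper_width: 0.476
gripper_force: 30.0
```

```bash
python3 -c "
from h import *
look('w2',dict(indicator=.1,balance_pan=.055,stirrer_plate=.055,beaker=0))"
```

```text
tcp [ 0.6375 -0.0016  0.1306] eye [ 0.7137 -0.0042  0.2932] fwd [-0.276   0.0023 -0.9612] J [ 14.3526  27.4867  -4.6889  -0.0419 -57.9074  75.5164]
indicator 0.78 [278.208 235.704] [ 0.6388 -0.0034  0.1   ]
  box [233.016 206.682  86.184 124.404] 0.59
balance_pan 0.66 [477.624 198.114] [ 0.6526 -0.1616  0.055 ]
  box [374.416 113.82  173.6   161.28 ] 0.56
stirrer_plate 0.6 [ 81.2   228.102] [0.6286 0.1578 0.055 ]
stirrer_plate 0.5 [276.192 234.99 ] [ 0.622  -0.0016  0.055 ]
  box [  4.592 149.604 176.792 168.084] 0.76
```

View pics/w2.png

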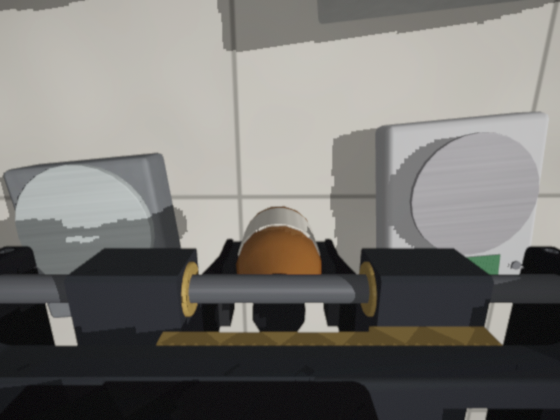

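The bottle is held upright at px (280,250), between the plate at (82,228) and the pan at (477,193), and is only about 2 mm off the midpoint. I'll lower and release it.

Call:
apply_moves --moves '[[[0.002,0,0.035],0],[[0,0,0.035],0],[[0,0,0.025],0],[[0,0,0.0095],0],[[0,0,0.003],0]]'

```text
time_s: 5.85
tcp_pos: [0.6391, -0.0007, 0.0228]
ee_rot: [[1.0, 0.001, -0.003], [0.001, -1.0, -0.001], [-0.003, 0.001, -1.0]]
wrist_force: [0.8, -0.6, -1.0]
gripper_width: 0.469
gripper_force: 30.0
```

Call:
apply_moves --moves '[[[0,0,0],0],[[0,0,0],0],[[0,0,0],0],[[0,0,0],0]]'

```text
time_s: 6.18
tcp_pos: [0.6408, -0.0006, 0.0255]
ee_rot: [[1.0, -0.0, 0.003], [-0.0, -1.0, 0.001], [0.003, -0.001, -1.0]]
wrist_force: [0.3, -0.2, -0.4]
gripper_width: 0.477
gripper_force: 30.0
```

Call:
apply_moves --moves '[[[0,0,0.001],0],[[0,0,0.001],0],[[0,0,0],0]]'

```text
time_s: 6.43
tcp_pos: [0.6402, -0.0008, 0.0224]
ee_rot: [[1.0, -0.0, 0.001], [-0.0, -1.0, 0.0], [0.001, -0.0, -1.0]]
wrist_force: [-0.7, 0.7, -0.9]
gripper_width: 0.475
gripper_force: 30.0
```

Call:
apply_moves --moves '[[[0,0,0],0],[[0,0,0],0],[[0,0,0],0],[[0,0,0],0],[[0,0,0],0]]' --hand 0.087

```text
time_s: 6.85
tcp_pos: [0.64, -0.0008, 0.0221]
ee_rot: [[1.0, -0.0, 0.0], [-0.0, -1.0, -0.0], [0.0, 0.0, -1.0]]
wrist_force: [0.6, -0.2, -0.3]
gripper_width: 0.763
gripper_force: 0.0
```

Call:
apply_moves --moves '[[[0,0,-0.035],0],[[0,0,-0.04],0],[[0,0,-0.04],0],[[0,0,-0.04],0],[[0,0,-0.04],0]]'

```text
time_s: 7.27
tcp_pos: [0.6395, -0.0009, 0.2191]
ee_rot: [[1.0, -0.0, 0.0], [-0.0, -1.0, 0.0], [0.0, -0.0, -1.0]]
wrist_force: [0.7, -0.7, 0.2]
gripper_width: 0.99
gripper_force: 0.0
```

Call:
apply_moves --moves '[[[-0.041,0.001,0],0],[[-0.041,0.001,0],0],[[-0.041,0.001,0],0],[[-0.041,0.001,0],0],[[-0.04,0,0],0]]'

```text
time_s: 7.68
tcp_pos: [0.4337, -0.0052, 0.2168]
ee_rot: [[1.0, -0.001, -0.0], [-0.001, -1.0, 0.0], [-0.0, -0.0, -1.0]]
wrist_force: [0.0, 0.3, 1.7]
gripper_width: 1.001
gripper_force: 0.0
```

Call:
apply_moves --moves '[[[0,0,0],0]]'

```text
time_s: 7.77
tcp_pos: [0.4279, -0.0061, 0.2163]
ee_rot: [[1.0, -0.001, -0.005], [-0.001, -1.0, 0.001], [-0.005, -0.001, -1.0]]
wrist_force: [-0.7, 0.2, -0.6]
gripper_width: 1.0
gripper_force: 0.0
```

```bash
python3 -c "
from h import *
look('w3',dict(indicator=0,beaker=0,dish=0,jar=0))"
```

```text
tcp [ 0.4323 -0.0054  0.2174] eye [ 0.504  -0.0071  0.3789] fwd [-0.2796  0.0015 -0.9601] J [ 20.9529   3.1213 -25.2903  -0.0367 -61.5821  69.0911]
indicator 0.23 [531.608 181.608] [ 0.4277 -0.3213 -0.    ]
beaker 0.98 [273.504 169.512] [ 0.4427 -0.0003  0.    ]
  box [249.984 152.586  46.592  51.912] 0.69
dish 0.62 [406.112 205.296] [ 0.397  -0.1688 -0.    ]
  box [385.112 178.416  58.8    56.616] 0.69
jar 0.83 [141.4   196.014] [0.409  0.1667 0.    ]
  box [103.6   174.006  60.984  53.088] 0.6
```

View pics/w3.png

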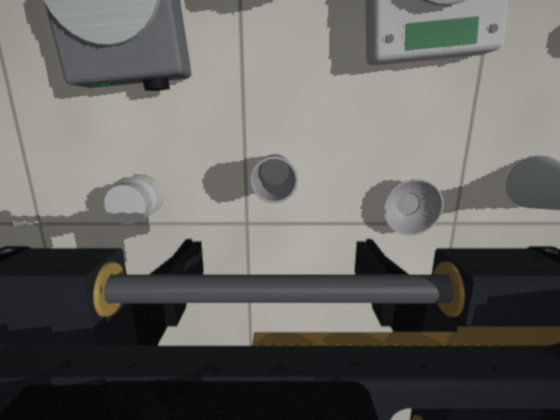

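Beaker rim centre is near px (274,179), between the jar at (132,197) and the dish at (413,207).

```bash
python3 -c "
from h import *
p=imaging.capture('wrist');S=np.array([560,420])
print(onz(p,np.array([274,179])/S,.065), r.sense()['tcp_pos'])
p=imaging.capture('scene')
for q in models.place_of(p,'indicator')[:2]: print(q['confidence'],onz(p,q['at'],0))
for q in models.place_of(p,'beaker')[:2]: print(q['confidence'],onz(p,q['at'],0))
"
```

```text
[ 0.4529 -0.0005  0.065 ] [ 0.4366 -0.0047  0.2166]
0.95 [0.6436 0.0009 0.    ]
0.77 [ 0.4427 -0.0009  0.    ]
0.66 [ 0.4328 -0.3237  0.    ]
```

Call:
apply_moves --moves '[[[0.008,-0.004,0.035],0],[[0,0,0.04],0],[[0,0,0.04],0],[[0,0,0.04],0],[[0,0,0.036],0]]'

```text
time_s: 8.83
tcp_pos: [0.4437, -0.0009, 0.0244]
ee_rot: [[1.0, -0.0, 0.0], [-0.0, -1.0, 0.0], [0.0, -0.0, -1.0]]
wrist_force: [0.3, -0.1, 0.4]
gripper_width: 0.998
gripper_force: 0.0
```

Call:
apply_moves --moves '[[[0,0,0],0],[[0,0,0],0],[[0,0,0],0],[[0,0,0],0],[[0,0,0],0]]' --hand 0.0

```text
time_s: 9.25
tcp_pos: [0.4457, -0.0001, 0.0284]
ee_rot: [[1.0, -0.0, 0.005], [-0.0, -1.0, 0.002], [0.005, -0.002, -1.0]]
wrist_force: [0.1, -0.4, -0.5]
gripper_width: 0.704
gripper_force: 0.0
```

Call:
apply_moves --moves '[[[0,0,0],0],[[0,0,0],0],[[0,0,0],0],[[0,0,0],0]]'

```text
time_s: 9.58
tcp_pos: [0.4448, -0.0008, 0.0274]
ee_rot: [[1.0, 0.0, 0.002], [0.0, -1.0, 0.0], [0.002, -0.0, -1.0]]
wrist_force: [-0.1, -2.0, 7.8]
gripper_width: 0.545
gripper_force: 30.4
```

Call:
apply_moves --moves '[[[0,0,-0.036],0],[[0,0,-0.038],0],[[0,0,-0.038],0],[[0.03,0.023,0],0],[[0.03,0.023,0],0]]'

```text
time_s: 10.0
tcp_pos: [0.5056, -0.046, 0.1426]
ee_rot: [[1.0, 0.003, 0.009], [0.003, -1.0, 0.002], [0.009, -0.002, -1.0]]
wrist_force: [0.8, 0.9, -2.0]
gripper_width: 0.545
gripper_force: 30.5
```

Call:
apply_moves --moves '[[[0.03,0.023,0],0],[[0.03,0.023,0],0],[[0.03,0.023,0],0],[[0.03,0.023,0],0],[[0.028,0.02,0],0]]'

```text
time_s: 10.42
tcp_pos: [0.6528, -0.1604, 0.1375]
ee_rot: [[1.0, -0.001, -0.001], [-0.001, -1.0, 0.0], [-0.001, -0.0, -1.0]]
wrist_force: [-0.1, 0.8, -0.9]
gripper_width: 0.542
gripper_force: 30.5
```

Call:
apply_moves --moves '[[[0,0,0],0],[[0,0,0],0]]'

```text
time_s: 10.58
tcp_pos: [0.6519, -0.1598, 0.1361]
ee_rot: [[1.0, -0.003, -0.003], [-0.003, -1.0, 0.001], [-0.003, -0.001, -1.0]]
wrist_force: [-0.6, -0.1, -1.6]
gripper_width: 0.539
gripper_force: 30.5
```

```bash
python3 -c "
from h import *
look('w4',dict(balance_pan=.055,beaker=.11,indicator=0))"
```

```text
tcp [ 0.6511 -0.159   0.1366] eye [ 0.7277 -0.161   0.2989] fwd [-0.2771  0.0024 -0.9608] J [  0.0493  30.1469   0.9261  -0.0496 -60.934   89.8753]
balance_pan 0.92 [278.6   213.612] [ 0.6523 -0.1604  0.055 ]
balance_pan 0.21 [118.608 205.086] [ 0.6598 -0.0294  0.055 ]
  box [195.888 129.696 155.792 130.494] 0.97
beaker 0.69 [279.328 240.786] [ 0.6506 -0.161   0.11  ]
  box [226.688 212.688  99.008 120.288] 0.82
indicator 0.56 [116.312 205.716] [0.6438 0.0027 0.    ]
indicator 0.42 [278.88 241.92] [ 0.6045 -0.1605  0.    ]
  box [ 50.904 184.212  88.312  63.   ] 0.56
```

View pics/w4.png

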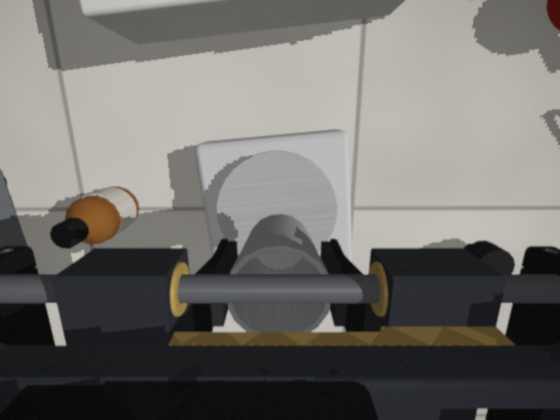

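The beaker is over the pan, whose centre is at px (278,211), with the beaker axis within 2 mm. The bottle stands upright at left. I'll lower and release the beaker.

Call:
apply_moves --moves '[[[0,0.001,0.03],0],[[0,0,0.02],0],[[0,0,0.005],0],[[0,0,0.0015],0],[[0,0,0],0]]'

```text
time_s: 11.35
tcp_pos: [0.6518, -0.1595, 0.0825]
ee_rot: [[1.0, 0.0, 0.001], [0.0, -1.0, -0.0], [0.001, 0.0, -1.0]]
wrist_force: [-0.2, 0.0, -1.3]
gripper_width: 0.54
gripper_force: 35.4
```

Call:
apply_moves --moves '[[[0,0,0],0],[[0,0,0.0005],0],[[0,0,0],0],[[0,0,0],0]]'

```text
time_s: 11.68
tcp_pos: [0.6524, -0.1596, 0.0822]
ee_rot: [[1.0, 0.0, 0.002], [0.0, -1.0, -0.0], [0.002, 0.0, -1.0]]
wrist_force: [-0.7, 1.8, 4.4]
gripper_width: 0.539
gripper_force: 35.8
```

Call:
apply_moves --moves '[[[0,0,0],0],[[0,0,0],0],[[0,0,0],0],[[0,0,0],0],[[0,0,0],0]]' --hand 0.087

```text
time_s: 12.1
tcp_pos: [0.6516, -0.16, 0.0806]
ee_rot: [[1.0, -0.001, -0.001], [-0.001, -1.0, -0.0], [-0.001, 0.0, -1.0]]
wrist_force: [-0.7, 0.3, -0.1]
gripper_width: 0.836
gripper_force: 0.0
```

Call:
apply_moves --moves '[[[0,0,-0.035],0],[[0,0,-0.04],0],[[0,0,-0.04],0],[[0,0,-0.04],0],[[0,0,-0.02],0]]'

```text
time_s: 12.52
tcp_pos: [0.6536, -0.1606, 0.2624]
ee_rot: [[1.0, -0.0, 0.009], [-0.0, -1.0, -0.002], [0.009, 0.002, -1.0]]
wrist_force: [0.7, 0.9, 1.3]
gripper_width: 0.995
gripper_force: 0.0
```

Call:
apply_moves --moves '[[[-0.032,0.023,0],0],[[-0.032,0.023,0],0],[[-0.032,0.023,0],0],[[-0.032,0.023,0],0],[[-0.032,0.023,0],0]]'

```text
time_s: 12.93
tcp_pos: [0.49, -0.2755, 0.2559]
ee_rot: [[1.0, -0.0, -0.0], [-0.0, -1.0, 0.0], [-0.0, -0.0, -1.0]]
wrist_force: [0.2, -0.5, -0.2]
gripper_width: 1.001
gripper_force: 0.0
```

Call:
apply_moves --moves '[[[-0.032,0.023,0],0],[[-0.03,0.022,0],0],[[0,0,0],0],[[0,0,0],0],[[0,0,0],0]]'

```text
time_s: 13.35
tcp_pos: [0.4299, -0.3199, 0.2561]
ee_rot: [[1.0, -0.001, 0.001], [-0.001, -1.0, -0.0], [0.001, 0.0, -1.0]]
wrist_force: [-0.2, 0.0, 0.6]
gripper_width: 1.002
gripper_force: 0.0
```

```bash
python3 -c "
from h import *
look('w5',dict(flask=0,dish=0,stopper=0))
p=imaging.capture('top')
for t in('flask','beaker','indicator'):
  for q in models.place_of(p,t)[:2]: print(t,q['confidence'],onz(p,q['at'],.055*(t=='beaker')))
"
```

```text
tcp [ 0.4304 -0.3195  0.256 ] eye [ 0.5051 -0.3208  0.4191] fwd [-0.2742  0.0011 -0.9617] J [-19.2521  12.0164  -8.9119  -0.0046 -69.0582 109.2507]
flask 0.77 [278.824 178.92 ] [ 0.4267 -0.3207  0.    ]
flask 0.23 [310.52   41.496] [ 0.5968 -0.3595  0.    ]
  box [254.184 156.492  47.208  60.69 ] 0.96
dish 0.78 [167.888 199.71 ] [ 0.3973 -0.1655  0.    ]
stopper 0.63 [309.624  40.992] [ 0.5974 -0.3584  0.    ]
  box [297.304  14.196  33.096  41.916] 0.62
beaker 0.62 [ 0.6431 -0.1697  0.055 ]
indicator 0.75 [ 0.6451 -0.0077  0.    ]
```

View pics/w5.png

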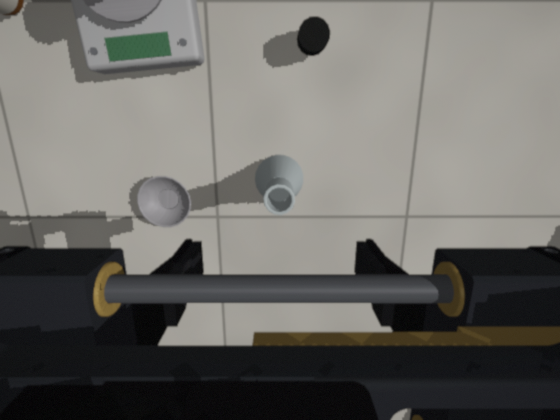

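The flask neck's rim is near px (280,199), directly along the tool axis, and the small stopper is at (313,36). I'll descend on the neck.

Call:
apply_moves --moves '[[[-0.002,0,0.035],0],[[0,0,0.04],0],[[0,0,0.04],0],[[0,0,0.035],0],[[0,0,0.022],0]]'

```text
time_s: 14.32
tcp_pos: [0.4257, -0.3188, 0.0805]
ee_rot: [[1.0, -0.001, -0.005], [-0.001, -1.0, 0.002], [-0.005, -0.002, -1.0]]
wrist_force: [-0.1, 0.9, 0.8]
gripper_width: 1.001
gripper_force: 0.0
```

Call:
apply_moves --moves '[[[0,0,0],0],[[0,0,0],0],[[0,0,0],0],[[0,0,0],0],[[0,0,0],0]]' --hand 0.0

```text
time_s: 14.73
tcp_pos: [0.4291, -0.3202, 0.0861]
ee_rot: [[1.0, -0.0, 0.004], [-0.0, -1.0, -0.002], [0.004, 0.002, -1.0]]
wrist_force: [1.2, 0.3, -0.6]
gripper_width: 0.706
gripper_force: 0.0
```

Call:
apply_moves --moves '[[[0,0,0],0],[[0,0,0],0],[[0,0,0],0],[[0,0,0],0],[[0,0,0],0]]'

```text
time_s: 15.15
tcp_pos: [0.4278, -0.3199, 0.0843]
ee_rot: [[1.0, -0.0, 0.0], [-0.0, -1.0, -0.0], [0.0, 0.0, -1.0]]
wrist_force: [-0.1, 0.1, 0.9]
gripper_width: 0.361
gripper_force: 30.0
```

Call:
apply_moves --moves '[[[0,0,0],0],[[0,0,0],0]]'

```text
time_s: 15.32
tcp_pos: [0.4279, -0.3199, 0.0843]
ee_rot: [[1.0, -0.0, 0.0], [-0.0, -1.0, -0.0], [0.0, 0.0, -1.0]]
wrist_force: [0.2, 1.3, 2.5]
gripper_width: 0.362
gripper_force: 30.0
```

Call:
apply_moves --moves '[[[0,0,-0.03],0],[[0,0,-0.04],0],[[0,0,-0.04],0],[[0,0,-0.03],0],[[0.007,-0.018,0],0]]'

```text
time_s: 15.73
tcp_pos: [0.4376, -0.3049, 0.2312]
ee_rot: [[1.0, -0.002, 0.012], [-0.002, -1.0, -0.007], [0.012, 0.007, -1.0]]
wrist_force: [2.6, -0.3, -0.2]
gripper_width: 0.364
gripper_force: 30.0
```

Call:
apply_moves --moves '[[[0.015,-0.037,0],0],[[0.015,-0.037,0],0],[[0.015,-0.037,0],0],[[0.015,-0.037,0],0],[[0.015,-0.037,0],0]]'

```text
time_s: 16.15
tcp_pos: [0.5097, -0.1148, 0.2236]
ee_rot: [[1.0, -0.001, -0.001], [-0.001, -1.0, 0.001], [-0.001, -0.001, -1.0]]
wrist_force: [-0.2, -0.2, -1.7]
gripper_width: 0.364
gripper_force: 30.0
```

Call:
apply_moves --moves '[[[0.015,-0.037,0],0],[[0.015,-0.037,0],0],[[0.015,-0.037,0],0],[[0.015,-0.037,0],0],[[0.015,-0.037,0],0]]'

```text
time_s: 16.57
tcp_pos: [0.5848, 0.0703, 0.2234]
ee_rot: [[1.0, -0.0, -0.001], [-0.0, -1.0, 0.0], [-0.001, -0.0, -1.0]]
wrist_force: [0.6, -0.0, -1.5]
gripper_width: 0.364
gripper_force: 30.0
```

Call:
apply_moves --moves '[[[0.015,-0.037,0],0],[[0.015,-0.037,0],0],[[0.012,-0.016,0],0],[[0,0,0],0],[[0,0,0],0]]'

```text
time_s: 16.98
tcp_pos: [0.6265, 0.1592, 0.2222]
ee_rot: [[1.0, 0.001, -0.003], [0.001, -1.0, -0.001], [-0.003, 0.001, -1.0]]
wrist_force: [0.7, 0.2, -1.2]
gripper_width: 0.36
gripper_force: 30.0
```

```bash
python3 -c "
from h import *
look('w6',dict(stirrer_plate=.055,flask=.15,indicator=0))"
```

```text
tcp [0.6263 0.1581 0.2228] eye [0.7024 0.1586 0.385 ] fwd [-0.2776 -0.0003 -0.9607] J [ 28.4802  24.1693   3.8175  -0.0284 -69.8074  61.5196]
  box [222.488 133.602 112.784 124.11 ] 0.83
flask 0.58 [278.88 214.62] [0.6287 0.1582 0.15  ]
  box [235.312 174.51   83.384 144.69 ] 0.64
indicator 0.79 [407.12 165.48] [ 0.6462 -0.0017  0.    ]
  box [390.32  150.696  60.312  38.514] 0.95
```

View pics/w6.png

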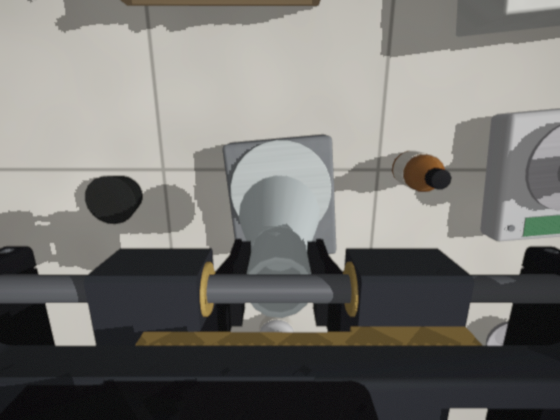

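The flask hangs centred over the plate, which is at about px (281,189). The column matches to within 1 px and both estimates put it within 3 mm. I'll lower the flask.

Call:
apply_moves --moves '[[[0.001,0,0.035],0],[[0,0,0.03],0],[[0,0,0.014],0],[[0,0,0.004],0],[[0,0,0.001],0]]'

```text
time_s: 17.75
tcp_pos: [0.628, 0.1577, 0.14]
ee_rot: [[1.0, -0.001, -0.0], [-0.001, -1.0, -0.0], [-0.0, 0.0, -1.0]]
wrist_force: [0.2, 1.0, -0.6]
gripper_width: 0.365
gripper_force: 30.0
```

Call:
apply_moves --moves '[[[0,0,0],0],[[0,0,0],0],[[0,0,0],0]]'

```text
time_s: 18.0
tcp_pos: [0.6287, 0.1585, 0.1414]
ee_rot: [[1.0, -0.0, 0.002], [-0.0, -1.0, 0.001], [0.002, -0.001, -1.0]]
wrist_force: [-0.3, -0.1, -1.4]
gripper_width: 0.36
gripper_force: 30.0
```

```bash
python3 -c "
from h import *
p=imaging.capture('scene');cv2.imwrite('pics/s7.png',cv2.resize(p['frame'][200:320,240:460],None,fx=3,fy=3))
s=r.sense();print(s['tcp_pos'],s['wrist_force'])
print(px(p,[.627,.158,.055]))
for t in('flask','stirrer_plate'):
  for q in models.place_of(p,t)[:1]: print(t,q['confidence'],onz(p,q['at'],.055))"
```

```text
[0.6286 0.1585 0.1412] [ 0.8528  0.8327 -0.8959]
[341.5434 254.8705]
flask 0.62 [0.6332 0.1598 0.055 ]
stirrer_plate 0.75 [0.6221 0.1557 0.055 ]
```

View pics/s7.png

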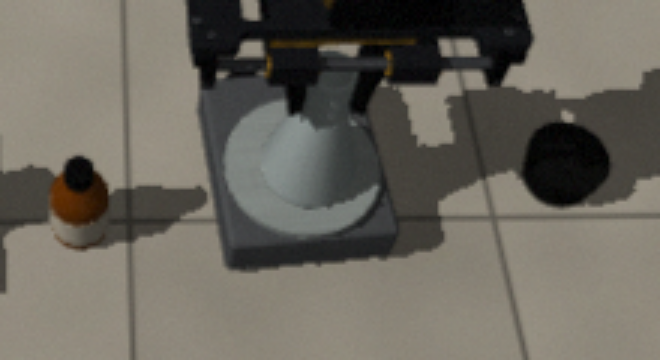

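The flask's foot is centred on the plate, at crop px (307,167) against a plate centre of (304,167). I'll release it and rise.

Call:
apply_moves --moves '[[[0,0,0.0005],0],[[0,0,0.0005],0],[[0,0,0],0]]'

```text
time_s: 18.4
tcp_pos: [0.6282, 0.1583, 0.1392]
ee_rot: [[1.0, -0.0, 0.0], [-0.0, -1.0, 0.0], [0.0, -0.0, -1.0]]
wrist_force: [-0.4, 0.9, 0.1]
gripper_width: 0.363
gripper_force: 30.0
```

Call:
apply_moves --moves '[[[0,0,0],0],[[0,0,0],0],[[0,0,0],0],[[0,0,0],0],[[0,0,0],0]]' --hand 0.087

```text
time_s: 18.82
tcp_pos: [0.6281, 0.1582, 0.1392]
ee_rot: [[1.0, -0.0, 0.0], [-0.0, -1.0, 0.0], [0.0, -0.0, -1.0]]
wrist_force: [-1.3, -0.4, 0.0]
gripper_width: 0.654
gripper_force: 0.0
```

Call:
apply_moves --moves '[[[0,0,0],0],[[0,0,-0.03],0],[[0,0,-0.04],0],[[0,0,-0.04],0],[[0,0,-0.01],0]]'

```text
time_s: 19.23
tcp_pos: [0.6311, 0.1587, 0.2673]
ee_rot: [[1.0, 0.0, 0.013], [0.0, -1.0, 0.003], [0.013, -0.003, -1.0]]
wrist_force: [0.9, 0.1, 1.4]
gripper_width: 0.978
gripper_force: 0.0
```

Call:
apply_moves --moves '[[[0,0,0],0],[[0,0,0],0]]'

```text
time_s: 19.4
tcp_pos: [0.628, 0.1584, 0.2599]
ee_rot: [[1.0, -0.001, 0.002], [-0.001, -1.0, 0.001], [0.002, -0.001, -1.0]]
wrist_force: [0.0, -0.4, -1.2]
gripper_width: 0.994
gripper_force: 0.0
```

```bash
python3 -c "
from h import *
p=look('w8',dict(stirrer_plate=.055,flask=.055))
for z in (.055,.175): print(px(p,[.628,.158,z]))
cv2.imwrite('pics/w8c.png',cv2.resize(p['frame'][120:270,190:370],None,fx=4,fy=4))
"
```

```text
tcp [0.6274 0.1581 0.2583] eye [0.7031 0.1573 0.423 ] fwd [-0.2732  0.0024 -0.962 ] J [ 28.4247  23.105    7.2465  -0.0433 -74.2037  61.5529]
stirrer_plate 0.58 [135.072 189.21 ] [0.6219 0.3329 0.055 ]
stirrer_plate 0.33 [545.776 162.918] [ 0.654  -0.1587  0.055 ]
  box [226.8   131.586 102.872 121.296] 0.86
flask 0.61 [277.2  185.22] [0.627  0.1598 0.055 ]
  box [248.808 154.392  57.176  73.794] 0.92
[278.707 184.372]
[278.4168 213.1007]
```

View pics/w8c.png

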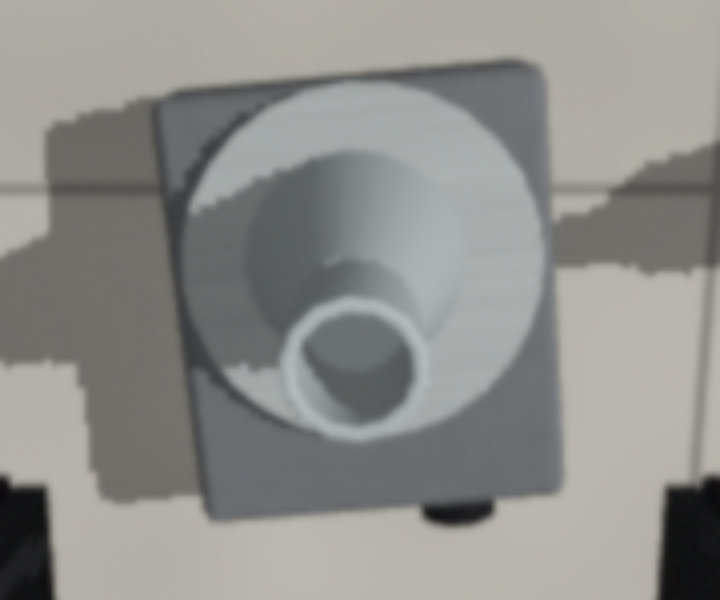

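The flask stands free. Its neck rim is at crop px (356,368), which matches a neck axis of (0.628,0.158), and the plate is centred beneath it. Now the small stopper.

Call:
apply_moves --moves '[[[-0.002,0.04,0],0],[[-0.002,0.04,0],0],[[-0.002,0.04,0],0],[[-0.002,0.04,0],0],[[-0.002,0.04,0],0]]'

```text
time_s: 20.07
tcp_pos: [0.6173, -0.0434, 0.2582]
ee_rot: [[1.0, 0.0, -0.001], [0.0, -1.0, -0.0], [-0.001, 0.0, -1.0]]
wrist_force: [0.6, 0.2, 0.3]
gripper_width: 1.001
gripper_force: 0.0
```

Call:
apply_moves --moves '[[[-0.002,0.04,0],0],[[-0.002,0.04,0],0],[[-0.002,0.04,0],0],[[-0.002,0.04,0],0],[[-0.002,0.04,0],0]]'

```text
time_s: 20.48
tcp_pos: [0.6072, -0.2436, 0.2582]
ee_rot: [[1.0, -0.0, -0.002], [-0.0, -1.0, 0.0], [-0.002, -0.0, -1.0]]
wrist_force: [1.1, 0.1, 0.7]
gripper_width: 0.999
gripper_force: 0.0
```

Call:
apply_moves --moves '[[[-0.004,0.04,0],0],[[-0.004,0.04,0.02],0],[[-0.002,0.034,0.02],0],[[0,0,0],0],[[0,0,0],0]]'

```text
time_s: 20.9
tcp_pos: [0.5963, -0.3546, 0.2168]
ee_rot: [[1.0, -0.004, -0.006], [-0.004, -1.0, 0.002], [-0.006, -0.002, -1.0]]
wrist_force: [-0.6, 0.6, 0.0]
gripper_width: 0.998
gripper_force: 0.0
```

```bash
python3 -c "
from h import *
p=look('w9',dict(stopper=0))
print(px(p,[.598,-.356,0]),px(p,[.598,-.356,0.04]))
cv2.imwrite('pics/w9c.png',cv2.resize(p['frame'][100:250,190:370],None,fx=4,fy=4))
"
```

```text
tcp [ 0.5974 -0.3536  0.2188] eye [ 0.6726 -0.3561  0.3794] fwd [-0.2802  0.004  -0.9599] J [-17.3074  29.1121  11.3183   0.0094 -72.3701 107.1991]
stopper 0.77 [283.416 180.684] [ 0.5969 -0.3607  0.    ]
  box [269.024 171.78   27.608  32.802] 0.8
[279.6613 179.8457] [279.6714 186.7576]
```

View pics/w9c.png

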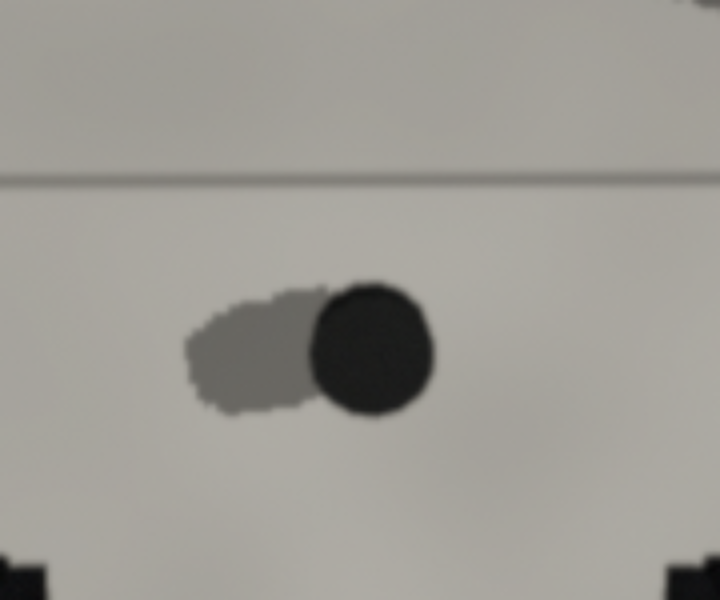

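```bash
cat > m.py <<'E'
from h import *
o=[]
for i in range(6):
    p=imaging.capture("wrist");t=np.array(r.sense()["tcp_pos"])
    m=(p["frame"].max(2)<55).astype(np.uint8);m[:140]=0;m[235:]=0;m[:,:230]=0;m[:,330:]=0
    n,l,s,c=cv2.connectedComponentsWithStats(m);k=1+np.argmax(s[1:,4])
    b=s[k];top=b[1]+b[3]
    X=onz(p,(c[k]+.5)/[560,420],.034);o.append(np.r_[X[:2],t]);
print(b,c[k]);o=np.array(o);print(o.mean(0),o.std(0))
E
python3 m.py
```

```text
[270 174  29  31 728] [284.0302 189.2102]
[ 0.5958 -0.3594  0.5988 -0.3519  0.2216] [0.0001 0.     0.0001 0.0001 0.0001]
```

Call:
apply_moves --moves '[[[0,0,0],0],[[0,0,0],0],[[0,0,0],0],[[0,0,0],0],[[0,0,0],0]]'

```text
time_s: 21.77
tcp_pos: [0.5981, -0.3529, 0.2204]
ee_rot: [[1.0, -0.0, -0.0], [-0.0, -1.0, 0.0], [-0.0, -0.0, -1.0]]
wrist_force: [0.2, 0.2, -0.5]
gripper_width: 1.002
gripper_force: 0.0
```

```bash
python3 m.py
```

```text
[269 174  30  31 728] [283.2102 188.7981]
[ 0.5957 -0.3594  0.598  -0.353   0.2204] [0. 0. 0. 0. 0.]
```

The stopper head is the dark disc at crop px (372,350). Once the arm settled, the fit puts it at (0.5957,-0.3594), against a TCP of (0.598,-0.353). I'll descend in the settled frame.

Call:
apply_moves --moves '[[[-0.002,0.0065,0.035],0],[[0,0,0.04],0],[[0,0,0.04],0],[[0,0,0.035],0],[[0,0,0.03],0]]'

```text
time_s: 22.48
tcp_pos: [0.5949, -0.359, 0.0377]
ee_rot: [[1.0, -0.001, -0.002], [-0.001, -1.0, 0.001], [-0.002, -0.001, -1.0]]
wrist_force: [-0.2, -0.2, -0.9]
gripper_width: 1.002
gripper_force: 0.0
```

Call:
apply_moves --moves '[[[0,0,0.01],0],[[0,0,0.01],0],[[0,0,0],0],[[0,0,0],0],[[0,0,0],0]]'

```text
time_s: 22.9
tcp_pos: [0.5977, -0.3601, 0.023]
ee_rot: [[1.0, 0.0, 0.004], [0.0, -1.0, -0.002], [0.004, 0.002, -1.0]]
wrist_force: [0.2, -0.7, 0.6]
gripper_width: 0.999
gripper_force: 0.0
```

Call:
apply_moves --moves '[[[0,0,0],0],[[0,0,0],0]]'

```text
time_s: 23.07
tcp_pos: [0.597, -0.3598, 0.0224]
ee_rot: [[1.0, -0.0, 0.003], [-0.0, -1.0, -0.001], [0.003, 0.001, -1.0]]
wrist_force: [0.8, -0.6, -0.7]
gripper_width: 0.998
gripper_force: 0.0
```

Call:
apply_moves --moves '[[[0,0,0],0],[[0,0,0],0],[[0,0,0],0],[[0,0,0],0],[[0,0,0],0]]' --hand 0.0

```text
time_s: 23.48
tcp_pos: [0.5961, -0.3594, 0.0205]
ee_rot: [[1.0, -0.0, -0.0], [-0.0, -1.0, 0.0], [-0.0, -0.0, -1.0]]
wrist_force: [0.3, 0.6, -0.1]
gripper_width: 0.706
gripper_force: 0.0
```

Call:
apply_moves --moves '[[[0,0,0],0],[[0,0,0],0],[[0,0,0],0],[[0,0,0],0],[[0,0,0],0]]'

```text
time_s: 23.9
tcp_pos: [0.596, -0.3594, 0.0205]
ee_rot: [[1.0, -0.0, -0.0], [-0.0, -1.0, 0.0], [-0.0, -0.0, -1.0]]
wrist_force: [0.4, -0.3, 0.3]
gripper_width: 0.39
gripper_force: 30.0
```

Call:
apply_moves --moves '[[[0,0,0],0],[[0,0,0],0]]'

```text
time_s: 24.07
tcp_pos: [0.5961, -0.3594, 0.0205]
ee_rot: [[1.0, -0.0, -0.0], [-0.0, -1.0, 0.0], [-0.0, -0.0, -1.0]]
wrist_force: [-0.1, 0.4, -0.2]
gripper_width: 0.397
gripper_force: 30.0
```

Call:
apply_moves --moves '[[[0,0,-0.03],0],[[0,0,-0.04],0],[[0,0,-0.04],0],[[0,0,-0.04],0],[[0,0,-0.04],0]]'

```text
time_s: 24.48
tcp_pos: [0.5957, -0.3593, 0.2125]
ee_rot: [[1.0, -0.0, -0.0], [-0.0, -1.0, 0.0], [-0.0, -0.0, -1.0]]
wrist_force: [1.2, -0.0, -0.9]
gripper_width: 0.394
gripper_force: 30.0
```

Call:
apply_moves --moves '[[[0,0,-0.03],0],[[0.0025,-0.034,-0.02],0],[[0.0025,-0.04,0],0],[[0.0025,-0.04,0],0],[[0.0025,-0.04,0],0]]'

```text
time_s: 24.9
tcp_pos: [0.6058, -0.204, 0.261]
ee_rot: [[1.0, -0.002, 0.001], [-0.002, -1.0, 0.0], [0.001, -0.0, -1.0]]
wrist_force: [1.8, 0.8, -0.0]
gripper_width: 0.395
gripper_force: 30.0
```

Call:
apply_moves --moves '[[[0.0025,-0.04,0],0],[[0.0025,-0.04,0],0],[[0.0025,-0.04,0],0],[[0.0025,-0.04,0],0],[[0.0025,-0.04,0],0]]'

```text
time_s: 25.32
tcp_pos: [0.6183, -0.0035, 0.2607]
ee_rot: [[1.0, -0.0, 0.0], [-0.0, -1.0, 0.0], [0.0, -0.0, -1.0]]
wrist_force: [1.0, -1.0, -0.0]
gripper_width: 0.395
gripper_force: 30.0
```

Call:
apply_moves --moves '[[[0.0025,-0.04,0],0],[[0.0025,-0.04,0],0],[[0.0025,-0.034,0],0],[[0.0025,-0.01,0],0],[[0,0,0],0]]'

```text
time_s: 25.73
tcp_pos: [0.6288, 0.1215, 0.2599]
ee_rot: [[1.0, 0.004, -0.0], [0.004, -1.0, 0.0], [-0.0, -0.0, -1.0]]
wrist_force: [-0.2, -0.4, -0.3]
gripper_width: 0.39
gripper_force: 30.0
```

Call:
apply_moves --moves '[[[0,0,0],0],[[0,0,0],0],[[0,0,0],0],[[0,0,0],0],[[0,0,0],0]]'

```text
time_s: 26.15
tcp_pos: [0.6288, 0.1174, 0.2607]
ee_rot: [[1.0, -0.002, 0.0], [-0.002, -1.0, 0.0], [0.0, -0.0, -1.0]]
wrist_force: [-0.1, 0.4, 0.2]
gripper_width: 0.4
gripper_force: 30.0
```

```bash
python3 -c "
from h import *
p=look('w10',dict(stopper=.24,flask=.055))
X=[.628,.158]
print(px(p,X+[.055]),px(p,X+[.175]))
cv2.imwrite('pics/w10c.png',cv2.resize(p['frame'][120:340,170:390],None,fx=2.7,fy=2.7))
"
```

```text
tcp [0.6288 0.1176 0.2607] eye [0.7041 0.1164 0.4237] fwd [-0.2745  0.0015 -0.9616] J [ 25.0588  22.2535   6.248    0.0003 -73.9829  64.8385]
stopper 0.57 [279.216 244.104] [0.6275 0.1163 0.24  ]
  box [245.784 225.582  66.304  47.502] 0.85
flask 0.87 [241.528 183.12 ] [0.6299 0.1618 0.055 ]
  box [210.   159.18  61.88  69.3 ] 0.65
[244.7242 184.6578] [229.5508 213.6023]
```

View pics/w10c.png

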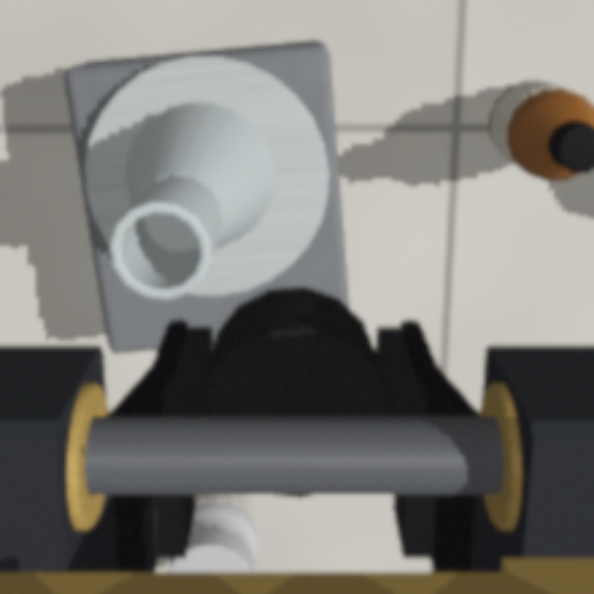

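The stopper is held upright with the open neck in view, its rim at px (229.6,212.2). That puts the neck at (0.629,0.158), so I need 40.7 mm more in +y.

Call:
apply_moves --moves '[[[0,-0.021,0],0],[[0,-0.0197,0],0],[[0,0,0],0],[[0,0,0],0],[[0,0,0],0]]'

```text
time_s: 26.82
tcp_pos: [0.6287, 0.1591, 0.2604]
ee_rot: [[1.0, -0.0, -0.0], [-0.0, -1.0, -0.0], [-0.0, 0.0, -1.0]]
wrist_force: [0.4, -0.6, -0.7]
gripper_width: 0.394
gripper_force: 30.0
```

Call:
apply_moves --moves '[[[0,0,0.025],0],[[0,0,0.025],0],[[0,0,0.008],0],[[0,0,0],0],[[0,0,0],0]]'

```text
time_s: 27.23
tcp_pos: [0.6293, 0.1587, 0.2031]
ee_rot: [[1.0, -0.001, 0.001], [-0.001, -1.0, -0.001], [0.001, 0.001, -1.0]]
wrist_force: [-0.4, 0.4, 1.0]
gripper_width: 0.393
gripper_force: 30.0
```

Call:
apply_moves --moves '[[[0,0,0],0],[[0,0,0],0],[[0,0,0],0],[[0,0,0],0],[[0,0,0],0]]'

```text
time_s: 27.65
tcp_pos: [0.629, 0.1593, 0.2031]
ee_rot: [[1.0, -0.0, 0.001], [-0.0, -1.0, 0.0], [0.001, -0.0, -1.0]]
wrist_force: [0.5, 0.1, 0.1]
gripper_width: 0.395
gripper_force: 30.0
```

```bash
python3 -c "
from h import *
p=imaging.capture('scene');cv2.imwrite('pics/s11.png',cv2.resize(p['frame'][190:310,270:420],None,fx=5,fy=5))
print(r.sense()['tcp_pos'],px(p,[.629,.158,.175]))"
```

```text
[0.6289 0.1594 0.2029] [350.6786 223.7736]
```

View pics/s11.png

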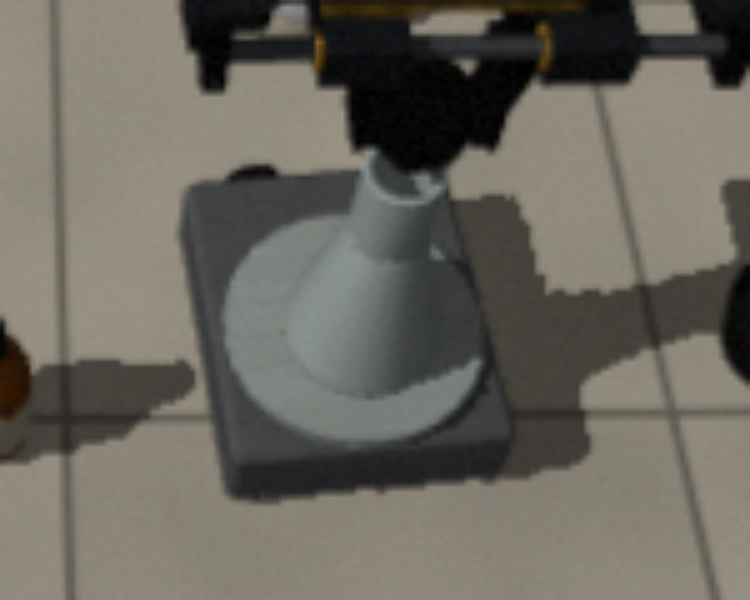

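The rim is at crop px (403,178) with the stopper directly above it. I'll trim 1 mm in y and insert slowly.

Call:
apply_moves --moves '[[[0,0.001,0],0],[[0,0,0.004],0],[[0,0,0.004],0],[[0,0,0.002],0],[[0,0,0],0]]'

```text
time_s: 28.12
tcp_pos: [0.6283, 0.1581, 0.1913]
ee_rot: [[1.0, -0.001, -0.002], [-0.001, -1.0, -0.001], [-0.002, 0.001, -1.0]]
wrist_force: [-0.1, -0.8, -0.8]
gripper_width: 0.393
gripper_force: 30.0
```

Call:
apply_moves --moves '[[[0,0,0],0],[[0,0,0],0]]'

```text
time_s: 28.28
tcp_pos: [0.6289, 0.1583, 0.1925]
ee_rot: [[1.0, -0.0, 0.0], [-0.0, -1.0, -0.0], [0.0, 0.0, -1.0]]
wrist_force: [-0.5, -0.7, -0.6]
gripper_width: 0.395
gripper_force: 30.0
```

Call:
apply_moves --moves '[[[0,0,0.004],0],[[0,0,0.004],0],[[0,0,0.003],0],[[0,0,0],0],[[0,0,0],0]]'

```text
time_s: 28.7
tcp_pos: [0.6287, 0.1582, 0.1811]
ee_rot: [[1.0, -0.0, -0.001], [-0.0, -1.0, -0.0], [-0.001, 0.0, -1.0]]
wrist_force: [-0.3, 0.4, -0.4]
gripper_width: 0.394
gripper_force: 30.0
```

Call:
apply_moves --moves '[[[0,0,0.001],0],[[0,0,0.001],0],[[0,0,0],0],[[0,0,0],0]]'

```text
time_s: 29.03
tcp_pos: [0.6288, 0.1583, 0.1796]
ee_rot: [[1.0, -0.0, 0.0], [-0.0, -1.0, 0.0], [0.0, -0.0, -1.0]]
wrist_force: [0.5, 0.3, -0.5]
gripper_width: 0.391
gripper_force: 30.0
```

Next I'll press on in small steps until the force shows the shoulder seated.

Call:
apply_moves --moves '[[[0,0,0.001],0],[[0,0,0],0],[[0,0,0],0]]'

```text
time_s: 29.28
tcp_pos: [0.629, 0.1583, 0.1795]
ee_rot: [[1.0, -0.0, 0.001], [-0.0, -1.0, 0.0], [0.001, -0.0, -1.0]]
wrist_force: [-1.8, 0.4, 4.8]
gripper_width: 0.394
gripper_force: 30.0
```

Call:
apply_moves --moves '[[[0,0,0.001],0],[[0,0,0],0],[[0,0,0],0]]'

```text
time_s: 29.53
tcp_pos: [0.6293, 0.1582, 0.1795]
ee_rot: [[1.0, 0.0, 0.002], [0.0, -1.0, 0.0], [0.002, -0.0, -1.0]]
wrist_force: [-1.9, 0.6, 7.9]
gripper_width: 0.393
gripper_force: 30.0
```

Seated: z holds at 0.1795 while the force rises. I'll ease back, release and rise.

Call:
apply_moves --moves '[[[0,0,-0.0015],0],[[0,0,0],0]]'

```text
time_s: 29.7
tcp_pos: [0.629, 0.1583, 0.1795]
ee_rot: [[1.0, -0.0, 0.001], [-0.0, -1.0, 0.0], [0.001, -0.0, -1.0]]
wrist_force: [-0.8, 0.2, 4.2]
gripper_width: 0.394
gripper_force: 30.0
```

Call:
apply_moves --moves '[[[0,0,0],0],[[0,0,0],0],[[0,0,0],0],[[0,0,0],0],[[0,0,0],0]]' --hand 0.087

```text
time_s: 30.12
tcp_pos: [0.6286, 0.1582, 0.1784]
ee_rot: [[1.0, -0.001, -0.001], [-0.001, -1.0, -0.0], [-0.001, 0.0, -1.0]]
wrist_force: [-0.6, 0.1, 0.3]
gripper_width: 0.688
gripper_force: 0.0
```

Call:
apply_moves --moves '[[[0,0,0],0],[[0,0,0],0],[[0,0,-0.02],0],[[0,0,-0.03],0],[[0,0,-0.03],0]]'

```text
time_s: 30.53
tcp_pos: [0.6283, 0.158, 0.2589]
ee_rot: [[1.0, -0.0, -0.002], [-0.0, -1.0, -0.001], [-0.002, 0.001, -1.0]]
wrist_force: [-0.2, 0.5, 0.3]
gripper_width: 0.987
gripper_force: 0.0
```

Call:
apply_moves --moves '[[[-0.03,0,-0.02],0],[[-0.04,0,0],0],[[-0.04,0,0],0],[[-0.04,0,0],0],[[0,0,0],0]]'

```text
time_s: 30.95
tcp_pos: [0.4722, 0.1566, 0.2791]
ee_rot: [[1.0, 0.001, -0.003], [0.001, -1.0, -0.0], [-0.003, 0.0, -1.0]]
wrist_force: [-0.5, -0.2, -1.0]
gripper_width: 0.998
gripper_force: 0.0
```

Call:
apply_moves --moves '[[[0,0,0],0],[[0,0,0],0],[[0,0,0],0],[[0,0,0],0]]'

```text
time_s: 31.28
tcp_pos: [0.4798, 0.1586, 0.2787]
ee_rot: [[1.0, -0.001, -0.0], [-0.001, -1.0, -0.0], [-0.0, 0.0, -1.0]]
wrist_force: [0.7, 0.5, 0.5]
gripper_width: 1.0
gripper_force: 0.0
```

```bash
python3 -c "
from h import *
p=imaging.capture('scene');cv2.imwrite('pics/s12.png',cv2.resize(p['frame'][150:330,150:450],None,fx=2.6,fy=2.6))
print(r.sense()['time_s'],px(p,[.6285,.158,.199]))
for c in('scene','top'):
  p=imaging.capture(c)
  for t,z in dict(flask=.055,stopper=.159,beaker=.055,indicator=0,stirrer_plate=.055,balance_pan=.055).items():
    for q in models.place_of(p,t)[:1]: print(c,t,round(q['confidence'],2),onz(p,q['at'],z))"
```

```text
31.3333 [352.7415 216.1274]
scene flask 0.96 [0.6292 0.1576 0.055 ]
scene stopper 0.72 [0.6283 0.1599 0.159 ]
scene beaker 0.95 [ 0.6447 -0.159   0.055 ]
scene indicator 0.67 [0.6383 0.0026 0.    ]
scene stirrer_plate 0.74 [0.6241 0.1523 0.055 ]
scene balance_pan 0.63 [ 0.657  -0.1572  0.055 ]
top flask 0.85 [0.6292 0.1504 0.055 ]
top stopper 0.66 [0.6246 0.1588 0.159 ]
top beaker 0.74 [ 0.6457 -0.1567  0.055 ]
top indicator 0.62 [ 0.6374 -0.0062  0.    ]
top stirrer_plate 0.92 [0.6236 0.1629 0.055 ]
top balance_pan 0.95 [ 0.6456 -0.1613  0.055 ]
```

View pics/s12.png

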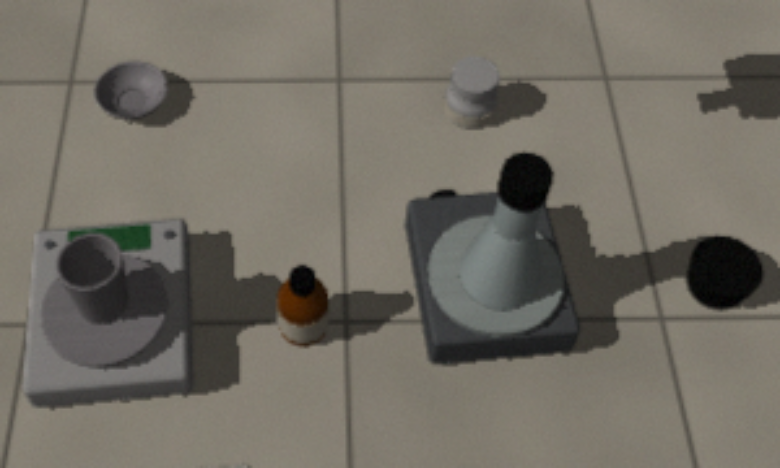

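Everything stands upright, with the stopper seated on the neck at px (525,180). The beaker base looks several mm toward the robot from the pan's centre, base about (102,298) against pan (104,308). I'll measure it numerically by fitting silhouettes.

```bash
cat > f.py <<'E'
from h import *
from scipy.optimize import minimize
def sil(p,c,rings):
    a=np.linspace(0,2*np.pi,48,endpoint=False);m=np.zeros((420*4,560*4),np.uint8)
    P=[px(p,[c[0]+q*np.cos(t),c[1]+q*np.sin(t),z]) for z,q in rings for t in a]
    cv2.fillConvexPoly(m,cv2.convexHull((np.array(P)*4).astype(np.float32)).astype(np.int32),1)
    return cv2.resize(m.astype(np.float32),(560,420),interpolation=cv2.INTER_AREA)
def fit(p,t,c0,rings,occ=None):
    q=models.cut_out(p,t)
    if not q: print(t,"none");return
    M=q[0]["region"].astype(np.float32);w=np.ones_like(M)
    if occ is not None: w[occ]=0
    f=lambda c:(w*np.abs(sil(p,c,rings)-M)).sum()
    s=minimize(f,c0,method="Nelder-Mead",options=dict(initial_simplex=np.array(c0)+np.array([[0,0],[.012,0],[0,.012]])))
    print(t,round(q[0]["confidence"],2),s.x,"err",s.fun,"of",M.sum());return s.x
if __name__=="__main__":
  for c in("scene","top"):
    p=imaging.capture(c);print(c)
    b=models.cut_out(p,"beaker");occ=cv2.dilate(b[0]["region"].astype(np.uint8),np.ones((3,3)))>0 if b else None
    fit(p,"beaker",[.648,-.159],[(.055,.0225),(.12,.025)])
    B=models.cut_out(p,"balance_pan")
    # the pan rim by edges: circle at z .055, r .05
    g=cv2.GaussianBlur(cv2.cvtColor(p["frame"],cv2.COLOR_BGR2GRAY),(3,3),0).astype(np.float32)
    for nm,c0,R in(("pan",(.652,-.159),.05),("plate",(.628,.157),.055)):
      best=[]
      a=np.linspace(0,2*np.pi,120,endpoint=False)
      for dx in np.arange(-.014,.0141,.001):
        for dy in np.arange(-.014,.0141,.001):
          x=c0[0]+dx;y=c0[1]+dy;s=[]
          for rr in(R-.0025,R+.0025):
            P=np.array([px(p,[x+rr*np.cos(t),y+rr*np.sin(t),.055]) for t in a],np.float32)
            s.append(cv2.remap(g,P[:,:1],P[:,1:],cv2.INTER_LINEAR).ravel())
          best.append((np.clip(np.abs(s[0]-s[1]),0,25).mean(),x,y))
      best.sort(reverse=True);print(nm,np.array(best[:4]))
E
python3 f.py
```

```text
scene
beaker 0.69 [ 0.6492 -0.1613] err 127.0625 of 688.0
pan [[15.1378  0.652  -0.159 ]
 [15.0844  0.652  -0.16  ]
 [15.0734  0.653  -0.159 ]
 [14.9763  0.653  -0.16  ]]
plate [[19.7973  0.628   0.153 ]
 [19.7719  0.625   0.154 ]
 [19.7416  0.626   0.154 ]
 [19.7348  0.624   0.154 ]]
top
beaker 0.68 [ 0.6479 -0.1598] err 76.25 of 303.0
pan [[14.7986  0.646  -0.145 ]
 [14.6415  0.645  -0.145 ]
 [14.6383  0.646  -0.146 ]
 [14.4481  0.645  -0.146 ]]
plate [[20.2625  0.623   0.157 ]
 [20.1951  0.624   0.157 ]
 [20.0961  0.625   0.157 ]
 [20.0439  0.624   0.158 ]]
```

Beaker about 4 mm off the pan's centre, flask about 4 mm off the plate's, bottle about 2 mm off the midpoint: all well inside tolerance, so I'll hand in.

```bash
python3 -c "
from station import r
print(r.finish_job())"
```

```text
the job is handed in; nothing more can be done
None
```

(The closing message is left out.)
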